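# Hang the grating plate on its twin-pin rack

### The arm

A 6-joint arm with a two-finger parallel gripper is mounted at the origin on a cart in front of the work surface, level with it; the furniture and walls round the work are solid. World frame = base frame: x ahead of the robot, y to its left, z up, the work surface at z = 0. Lengths are in mm, angles in rad, forces in N, time in s.
With the tool pointing down it reaches from about 350 to 975 mm from the base axis. Payload 7.1 kg.
Tool frame: the origin (TCP) lies on the front face of the gripper's body, between the roots of the fingers; the fingertips stand 80 mm ahead of it and the grasp point (between the pads) lies 61 mm ahead of it (env.tips_ahead is the distance from the TCP to the fingertips, in mm); z points along the fingers, y is the direction in which the jaws open and shut (so a half turn about z gives the same grasp; the last joint's range is limited). The gripper opens to 88 mm and grips with 3 to 60 N. Pads are 20 mm wide; open, the fingers measure 115 mm over their backs; the gripper's body (75 mm by 178 mm) begins 61 mm behind the grasp point.
Start: joints at [1.317, 0.423, 1.63, -0, 1.089, -0.019], TCP at [145.374, 607.842, 302.675] pointing down, gripper open.
Joint ranges: [-3, 3], [-0.9, 2.11], [0.09, 2.58], [-1.31, 4.45], [0.11, 2.69], [-2.54, 2.54]. Speed limits (rad/s): [2.39, 2.39, 3.01, 3.14, 3.14, 3.14].

### API

Orientations are given as a unit quaternion [x, y, z, w].
In Python, from station import env, set_gripper, viewer, workorder gives the robot as it stands. Calls block until the motion is done:
- env.reach(position, orientation): joint-space move of the TCP to a pose.
- env.move_l(position, rot=None, rate=150, f_stop=None): straight line of the TCP; rot=None keeps the orientation; rate is the mean speed in mm/s. With f_stop (N) it stops when the force on the tool has changed by that much, and returns True; else False.
- env.move_joints(angles): joint-space move.
- set_gripper(opening): finger opening in mm; the grip force is fixed at half the most; returns when the fingers have stopped.
- env.hold(seconds).
- env.ik(position, orientation): joint angles nearest the present ones, or None.
- env.read_state(): the state.
- viewer.camera(name): name is "scene" or "top" or "wrist"; returns the picture (480x640x3 uint8, blue, green, red); there is no depth.
- viewer.camera_params(name): a dict with "fx", "fy", "cx", "cy" (pixels), "pose" (4x4, takes a point from camera to world coordinates); the wrist camera has in their place "tool_from_camera" (4x4, takes a point from camera to tool coordinates, whose origin is the TCP and whose axes are the flange's). Camera axes: x right, y up, looking along -z (the intrinsics and any distortion apply to the point x, -y, -z); pixel columns grow to the right and rows downward; lengths in mm; the calibration is good to about 2 mm. A picture is of the moment at which its call begins: read the wrist's pose just before it. camera_params takes no time and is no camera call.
A pose or a line that the arm cannot do raises env.IKError and nothing moves.
- workorder.sign_off(): hands the job in, once; it reports no verdict.
The state is a dict: "time_s": time; "qpos": joint angles; "dq": joint speeds; "tau": joint torques, N m; "tool_pos": TCP position; "orientation": TCP orientation; "force": force on the tool from outside, world axes, zero at the start; "wrist_torque": the same for the moment, N m; "width": finger opening in mm.
Only numpy, scipy, OpenCV 4.12 (cv2) and the standard library are available. Lean on these libraries where they do the work, as an engineer would, in place of code of your own. Each camera call takes 0.05 s, during which the arm holds its last target. There are 200 camera calls.

### The job

Draw the grating plate (the one with the grip tab and two hanging holes) straight up out of its slot in the wooden caddy and hang it on the leaning rack, with both pins through its two holes and the plate resting flat against the rack, tab uppermost. The pin rail can be clamped at any height on the rack, so look or feel for the pins and do not force the plate against the rack. Leave the other two plates in their slots and the tin, glass and spice jar where they stand.

Things in the scene. Friction and masses are not known exactly. Their poses are not given: they have to be found in the camera images.
- grater_mid (a point): Centre of the steel grating plate, 72.5 mm above its lower edge. Plate 5 mm thick: body 110 wide, 100 high, with shallow closed perforations, plus a grip tab 50 wide, 45 high, centred on top (145 mm in all). Only plate with a tab and two round through-holes. 0.15 to 0.31 kg. Axes: z from lower edge to tab, y width, x thickness. Same front and back; either face may be outward.
- grater: The same plate: origin at the middle of its lower edge, same axes. Grasp the tab across its 5 mm thickness; keep the fingertips at least 105 mm above the lower edge, for lower down they would meet the pin rail when the plate is hung.
- grater_holes (a point): Point midway between the plate's two hanging holes, 80 mm above its lower edge, mid-thickness, same axes. The holes are 11 mm across and lie 36 mm to either side along y.
- caddy: Wooden caddy, fixed, 150 (x) by 128 (y) by 45 mm high. Three slots 46 mm apart along its x, each 8 mm wide (x), 114 long (y), 35 deep; slot floors 10 mm above the worktop. One upright plate per slot; which plate is in which slot varies. Origin under its centre, z up.
- rack: Wooden hang rack, fixed: base board 12 mm thick, 166 wide (y), from 23 mm before to 127 mm behind the origin (x), carrying the leaning frame and its pin rail. The rail is an aluminium bar 16 mm high between the uprights with two steel pins of 7 mm diameter at y = +-36 mm, sticking out 26 mm square to the frame's face. Origin on the worktop below the foot of the frame.
- frame: Rack's frame, leaning 28 degrees back; two uprights 150 long at y = +-68 mm. Origin at foot of front face; z up the slope, x into the face. Bar and rail fronts are at x = 0; a plate lying flat has its middle at x = -2.5 mm. Pin axes are somewhere from z = 100 to 130 mm: not reported, see or feel (e.g. lower the plate's edge on to the pins). The clamped rail does not give; no backing above it.
- slot_plate: Bystander: steel plate 110 mm wide, 100 mm high, 5 mm thick, no tab, one long slot through it. Origin at the middle of its lower edge.
- fine_plate: Bystander: steel plate 110 mm wide, 100 mm high, 5 mm thick, no tab, fine closed perforations, no hole. Origin at the middle of its lower edge.
- tin: Bystander: food tin, 57 mm across, 72 mm high; origin under its centre.
- glass: Bystander: small drinking glass, 48 mm across, 61 mm high; origin under its centre.
- spice: Bystander: spice jar, 46 mm across, 106 mm high; origin under its centre.
There are look-alikes about, which are no part of the job. Leave any purple look-alike of the grater alone.

How it is judged (in metres and radians):
On the way:
1. the grating plate has been drawn up clear of its slot (z of grater in the frame of caddy above 0.055 m), for 0.1 s.
At the end, for the whole second after the job is handed in: The plate hangs at rest, tab up, borne by the rack: in the frame's axes the midpoint of its holes is within 5 mm of x = -2.5 mm, 6 mm of y = 0 and at z 92 to 138 mm; its long axis is within 0.07 rad and its face within 0.09 rad of the frame's (x of grater_holes in the frame of frame between -0.0075 and 0.0025 m and y of grater_holes in the frame of frame between -0.006 and 0.006 m and z of grater_holes in the frame of frame between 0.092 and 0.138 m and angle between the z axis of grater_mid and the z axis of frame, either way round below 0.07 rad and angle between the x axis of grater_mid and the x axis of frame, either way round below 0.09 rad and angle between grater_mid's own z axis and vertical below 0.8 rad and linear speed of grater below 0.01 m/s and contact force between grater and rack above 0.2 N); the robot touches nothing.
It fails at once if the grating plate is forced against the rack with more than 45 N (contact force between grater and rack above 45 N).
It fails at once if one of the other plates is moved by more than 25 mm (distance of any of slot_plate, fine_plate from where it was at the start of the episode above 0.025 m).
It fails at once if the tin, the glass or the spice jar is moved by more than 25 mm (distance of any of tin, glass, spice from where it was at the start of the episode above 0.025 m).
It also fails if it takes over 51 s, if anything falls off the work surface, if the arm or the gripper's body presses on something with over 40 N, if the wrist force passes 120 N, or if a joint passes its speed limit or range.

## Working session

There is one attempt and no reset: what is moved stays moved. The work goes in short steps, each a Python script; the robot and the scene stay as the last script left them, time stands still between calls to the robot, and variables do not carry over. Pictures are saved under pics/ and viewed, on a budget of 10 in all, crops included, one or two more only if the job needs it, and the job is handed in when it is done.

```bash
ls; mkdir -p pics
python3 - <<'E'
from station import env, viewer
import cv2, numpy as np
np.set_printoptions(suppress=True,precision=3)
for n in ("scene","top"):
    cv2.imwrite(f"pics/{n}0.png",viewer.camera(n)); print(n,viewer.camera_params(n))
print(viewer.camera_params("wrist")); print(env.read_state())
E
```

```text
pics
scene {'fx': 623.3860700133457, 'fy': 623.3860700133457, 'cx': 317.17435525378477, 'cy': 236.06327910332888, 'pose': array([[    0.892,     0.297,    -0.34 ,   102.571],
       [   -0.451,     0.576,    -0.682, -1048.871],
       [   -0.006,     0.762,     0.648,   997.454],
       [    0.   ,     0.   ,     0.   ,     1.   ]])}
top {'fx': 484.3357442396853, 'fy': 484.3357442396853, 'cx': 321.53010266018134, 'cy': 244.87989834430024, 'pose': array([[   0.137,    0.969,   -0.205,  382.305],
       [  -0.991,    0.135,   -0.022,  -80.203],
       [   0.006,    0.206,    0.978, 1118.843],
       [   0.   ,    0.   ,    0.   ,    1.   ]])}
{'fx': 387.07369043015785, 'fy': 387.07369043015785, 'cx': 323.69162497722374, 'cy': 238.53105693265996, 'tool_from_camera': array([[ -0.   ,   0.961,   0.275,  74.862],
       [  1.   ,   0.   ,  -0.001,  -0.783],
       [ -0.001,   0.275,  -0.961, -82.928],
       [  0.   ,   0.   ,   0.   ,   1.   ]])}
{'time_s': 0.1, 'qpos': array([ 1.317,  0.424,  1.631,  0.   ,  1.089, -0.019]), 'dq': array([ 0.001, -0.004, -0.002,  0.001,  0.001,  0.001]), 'tau': array([  0.001, -54.561, -27.432,   0.065,   0.019,  -0.   ]), 'tool_pos': array([145.259, 607.494, 301.986]), 'orientation': array([ 0.117,  0.993, -0.001, -0.   ]), 'force': array([0.416, 0.418, 0.139]), 'wrist_torque': array([-0.012, -0.022,  0.038]), 'width': 88.00792999033031}
```

View pics/scene0.png

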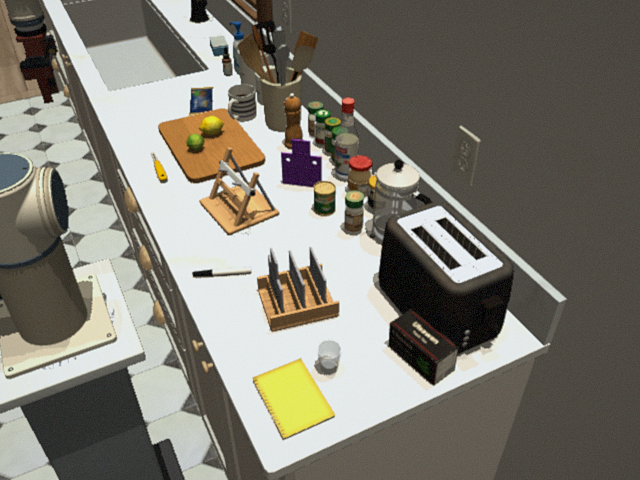

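View pics/top0.png

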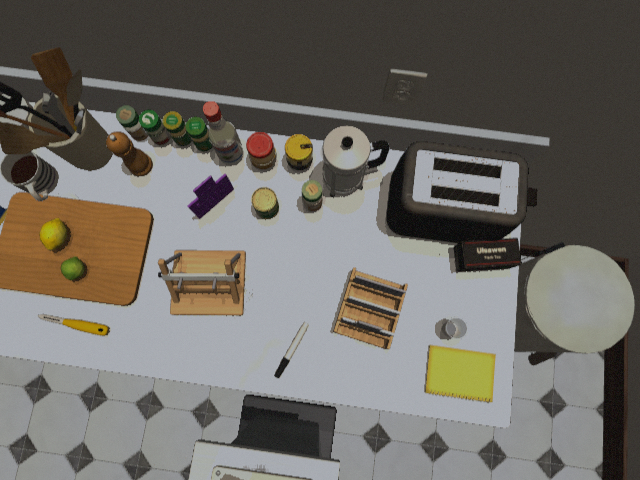

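Top view: rack around (208,281), caddy around (371,308), purple decoy at (211,196). I'll enlarge the caddy and rack in both views.

Run:
```python
import cv2, numpy as np
s=cv2.imread("pics/scene0.png");t=cv2.imread("pics/top0.png")
c=lambda im,x,y:cv2.resize(im[y:y+75,x:x+100],(400,300),interpolation=cv2.INTER_CUBIC)
m=np.vstack([np.hstack([c(t,322,268-3),c(t,155,243)]),np.hstack([c(s,250,243),c(s,192,150)])])
m=cv2.convertScaleAbs(m,alpha=1.3,beta=15)
cv2.imwrite("pics/m1.png",m)
```

```text
(no output)
```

View pics/m1.png

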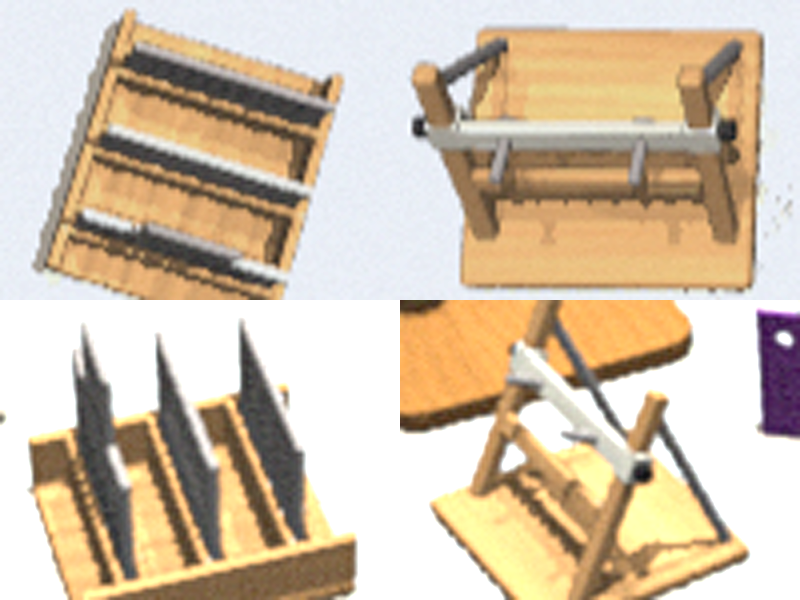

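The grater is in the slot nearest the robot (tab visible at crop (190,240)); the rack faces the robot with pins at crop (500,160)/(638,160). Next comes a coarse estimate, then wrist-camera views.

```bash
cat > h.py <<'E'
from station import env, set_gripper, viewer, workorder
import cv2, numpy as np
from scipy.spatial.transform import Rotation as R
from scipy.optimize import least_squares
np.set_printoptions(suppress=True,precision=2)
def cam(name,st=None):
    p=viewer.camera_params(name)
    if name!="wrist": return p,np.array(p["pose"])
    T=np.eye(4);T[:3,:3]=R.from_quat(st["orientation"]).as_matrix();T[:3,3]=st["tool_pos"]
    return p,T@p["tool_from_camera"]
def proj(P,c):
    p,T=c; q=(np.atleast_2d(P)-T[:3,3])@T[:3,:3]
    return np.c_[p["cx"]-p["fx"]*q[:,0]/q[:,2],p["cy"]+p["fy"]*q[:,1]/q[:,2]]
def atz(u,v,z,c):
    p,T=c; d=T[:3,:3]@np.array([(u-p["cx"])/p["fx"],-(v-p["cy"])/p["fy"],-1])
    return T[:3,3]+d*(z-T[2,3])/d[2]
def down(a): # tool pointing down, jaw axis (tool y) at world angle a
    y=np.array([np.cos(a),np.sin(a),0]);z=np.array([0,0,-1.]);return R.from_matrix(np.c_[np.cross(y,z),y,z]).as_quat()
E
python3 - <<'E'
from h import *
c=cam("top")
f=lambda x,y,x0,y0:(x0+x/4,y0+y/4)
for n,(x,y),z in [("tabL",(145,224),155),("tabR",(240,260),155),("plL",(80,212),110),("plR",(285,274),110),("cadUL",(125,12),45),("cadUR",(340,78),45)]:
    print(n,atz(*f(x,y,322,265),z,c))
for n,(x,y),z in [("baseUL",(480,30),12),("baseUR",(762,33),12),("baseLL",(462,285),12),("baseLR",(750,288),12)]:
    print(n,atz(*f(x-400,y,155,243),z,c))
print(env.ik([480,-60,330],down(0)), down(0), R.from_quat(env.read_state()["orientation"]).as_matrix())
E
```

```text
tabL [ 442.67 -150.84  155.  ]
tabR [ 431.73 -199.15  155.  ]
plL [ 446.97 -120.16  110.  ]
plR [ 430.17 -228.37  110.  ]
cadUL [ 564.83 -133.48   45.  ]
cadUR [ 544.42 -256.85   45.  ]
baseUL [554.09 280.69  12.  ]
baseUR [574.97 118.18  12.  ]
baseLL [408.28 261.54  12.  ]
baseLR [428.97 100.03  12.  ]
[-0.15  0.18  1.91 -0.    1.05 -0.15] [0.71 0.71 0.   0.  ] [[-0.97  0.23 -0.  ]
 [ 0.23  0.97 -0.  ]
 [ 0.   -0.   -1.  ]]
```

```bash
cat >> h.py <<'E'
def frame(x,y,yaw,z0=12.):  # frame pose in world
    M=(R.from_euler('z',yaw)*R.from_euler('y',28,degrees=True)).as_matrix(); return M,np.array([x,y,z0])
def hangq(M): return R.from_matrix(np.c_[M[:,1],M[:,0],-M[:,2]]).as_quat()
E
python3 - <<'E'
from h import *
print("purple",atz(211,190,145,cam("top")))
M,o=frame(440,183.4,.13)
q=hangq(M); p=o+M@[-15,0,285]
print(p,env.ik(p,q),env.ik(o+M@[-2.5,0,215],q),env.ik([438,-175,285],down(-.155)))
env.reach(p,q); env.hold(.3)
st=env.read_state(); cv2.imwrite("pics/w_rack.png",viewer.camera("wrist")); np.save("st_rack.npy",st)
env.reach([438,-175,285],down(-.155)); env.hold(.3)
st=env.read_state(); cv2.imwrite("pics/w_cad.png",viewer.camera("wrist")); np.save("st_cad.npy",st); print(st)
E
```

```text
purple [671.21 188.28 145.  ]
[559.54 199.03 270.68] [0.29 0.59 1.49 0.08 1.54 0.14] [0.3  0.65 1.58 0.08 1.4  0.13] [-0.41  0.22  1.97 -0.    0.94 -0.25]
{'time_s': 4.2083, 'qpos': array([-0.4 ,  0.22,  1.97,  0.  ,  0.94, -0.25]), 'dq': array([-0.01, -0.  ,  0.  ,  0.  , -0.  , -0.  ]), 'tau': array([  0.02, -38.73, -24.2 ,   0.06,   0.03,   0.  ]), 'tool_pos': array([ 438.4 , -174.54,  284.81]), 'orientation': array([ 0.76,  0.65, -0.  , -0.  ]), 'force': array([ 0.3 , -0.19,  0.02]), 'wrist_torque': array([-0.07,  0.08, -0.02]), 'width': 88.08038414460898}
```

View pics/w_rack.png

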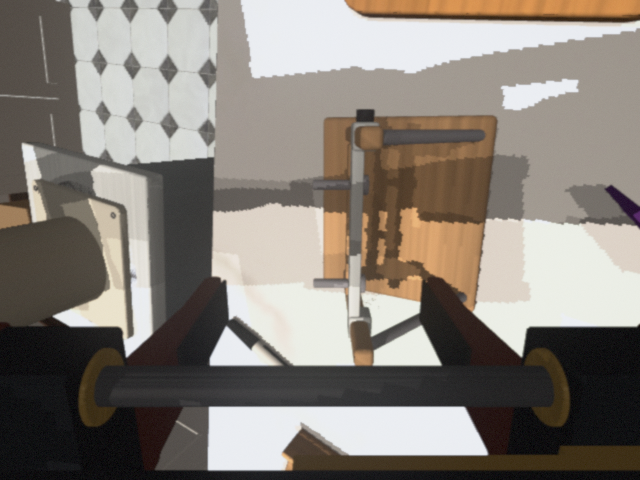

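View pics/w_cad.png

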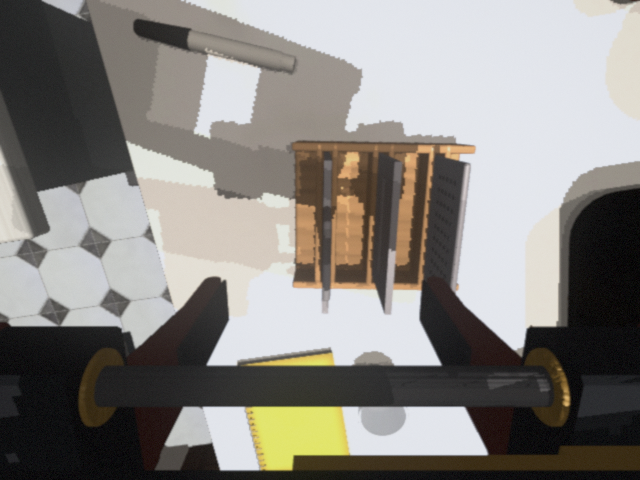

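Rack view: rail at column ~356, pins at rows ~184 and ~283 (tips near column 315). Caddy view: grater along column ~326, rows 153–313. Enlarging both.

Run:
```python
import cv2, numpy as np
a=cv2.imread("pics/w_cad.png")[148:318,286:366];b=cv2.imread("pics/w_rack.png")[165:300,302:402]
k=cv2.INTER_CUBIC
m=np.hstack([cv2.resize(a,(280,595),interpolation=k),cv2.resize(b,(440,595),interpolation=k)])
cv2.imwrite("pics/m2.png",m)
```

```text
(no output)
```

View pics/m2.png

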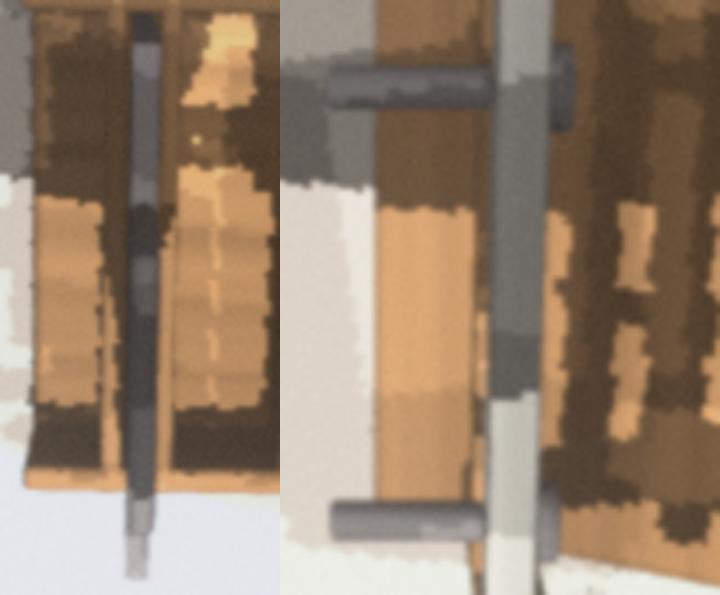

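```bash
cat > fit.py <<'E'
from h import *
W=cam("wrist",np.load("st_rack.npy",allow_pickle=True).item());T=cam("top");S=cam("scene")
# (point in rack coords kind, cam, pixel)
obs=[('b',(-23,83),W,(324,118)),('b',(127,83),W,(496,116)),
('b',(127,83),T,(175,250.5)),('b',(127,-83),T,(245.5,251.2)),('b',(-23,83),T,(170.5,314.2)),('b',(-23,-83),T,(242.5,315)),
('p',(-26,36),W,(313.4,184.8)),('p',(0,36),W,(349.8,184.5)),('p',(-26,-36),W,(313.8,283.2)),('p',(0,-36),W,(349,283.2)),
('p',(-26,36),T,(179.3,288.3)),('p',(0,36),T,(181.3,278.8)),('p',(-26,-36),T,(214.3,288.5)),('p',(0,-36),T,(215.3,279.3)),
('p',(-26,36),S,(219,171)),('p',(-26,-36),S,(233.75,184))]
def res(v,full=False):
    x,y,a,zp=v; M,o=frame(x,y,a); Rz=R.from_euler('z',a).as_matrix(); r=[]
    for k,q,c,px in obs:
        P=o*[1,1,0]+Rz@[q[0],q[1],12] if k=='b' else o+M@[q[0],q[1],zp]
        r.append((proj(P,c)[0]-px)*(1.5 if c is W else 1))
    return np.array(r) if full else np.array(r).ravel()
s=least_squares(res,[440,183,.13,115],loss='soft_l1');print(s.x);print(res(s.x,True))
C=cam("wrist",np.load("st_cad.npy",allow_pickle=True).item())
def plate(x,y,a):
    e=np.array([-np.sin(a),np.cos(a),0]);c=np.array([x,y,10.])
    return [c+e*w+[0,0,h] for w,h in [(55,100),(-55,100),(25,145),(-25,145),(25,100),(-25,100)]]
for c,u0,v0,k in ((C,286,148,3.5),(T,322,265,4)): print((proj(plate(438.5,-174.3,-.154),c)-[u0,v0])*k)
E
python3 fit.py
```

```text
[443.96 184.83   0.13  98.81]
[[-3.59  0.33]
 [ 0.86 -0.22]
 [-0.86 -2.23]
 [ 0.01 -2.41]
 [-0.94 -1.  ]
 [ 0.45 -1.31]
 [-1.05  1.  ]
 [ 0.8   1.44]
 [-0.5  -1.09]
 [-0.72 -1.1 ]
 [ 0.08 -0.67]
 [ 0.42 -1.28]
 [-0.32 -0.63]
 [ 0.46 -1.54]
 [-0.5  -0.5 ]
 [-1.53  0.27]]
[[130.69  37.93]
 [130.76 573.57]
 [130.41 248.85]
 [130.46 533.96]
 [130.71 196.25]
 [130.74 439.12]]
[[ 79.59 212.  ]
 [285.51 274.29]
 [142.42 224.34]
 [240.37 253.95]
 [135.51 228.91]
 [229.11 257.23]]
```

Run:
```python
from h import *
M,o=frame(444,184.8,.13); q=hangq(M); g=191
for z in (125,40,20): print(z,env.ik(o+M@[-14,0,z+g],q))
d=down(-.164); x,y=439.5,-175
set_gripper(40)
env.move_l([x,y,240],rot=d); env.move_l([x,y,201],rate=80)
set_gripper(0); st=env.read_state(); print(st["width"],st["tool_pos"],st["force"])
env.move_l([x,y,325],rate=100); st=env.read_state(); print(st["width"],st["force"],st["time_s"])
cv2.imwrite("pics/lift.png",np.hstack([viewer.camera("scene")[130:430,140:540],viewer.camera("wrist")[100:400,150:550]]))
```

```text
125 [0.29 0.59 1.42 0.07 1.61 0.14]
40 [0.3  0.62 1.56 0.08 1.44 0.14]
20 [0.3  0.64 1.59 0.08 1.4  0.14]
4.836872704452237 [ 439.62 -175.03  201.14] [-0.35  0.51  1.46]
4.789227172743187 [-0.41  0.92 -2.19] 8.2417
```

View pics/lift.png

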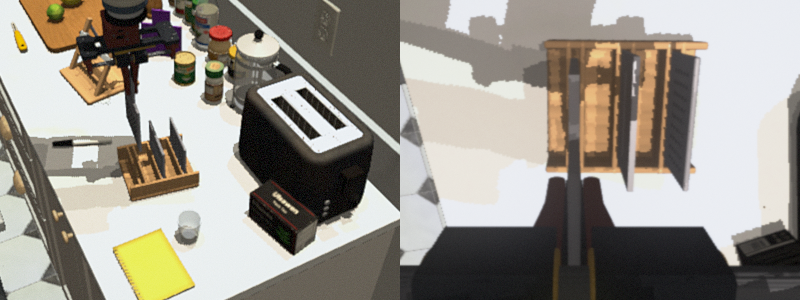

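The plate is held and clear of the caddy, with the other plates undisturbed. Now feel for the pins.

Run:
```python
from h import *
M,o=frame(444,184.8,.13); q=hangq(M); g=191
env.reach(o+M@[-14,0,135+g],q); env.hold(.3)
hit=env.move_l(o+M@[-14,0,85+g],rate=25,f_stop=4)
st=env.read_state(); f=M.T@(np.array(st["tool_pos"])-o); print(hit,f,"edge z",f[2]-g,"zp",f[2]-g-3.5,st["force"],M.T@st["force"],st["wrist_torque"],st["time_s"])
np.save("st_feel.npy",st); w=viewer.camera("wrist"); s=viewer.camera("scene"); t=viewer.camera("top")
cv2.imwrite("pics/w_feel.png",w);cv2.imwrite("pics/t_feel.png",t);cv2.imwrite("pics/s_feel.png",s)
env.move_l(o+M@[-14,0,f[2]+4],rate=40)
k=cv2.INTER_CUBIC
m=np.hstack([cv2.resize(w[80:380,230:430],(400,600),interpolation=k),cv2.resize(s[120:245,185:268],(400,600),interpolation=k)])
cv2.imwrite("pics/m3.png",m)
```

```text
True [-13.92   0.   295.52] edge z 104.51841217680874 zp 101.01841217680874 [1.56 0.46 3.44] [-0.2   0.25  3.79] [-0.07  0.02 -0.  ] 11.3167
```

View pics/m3.png

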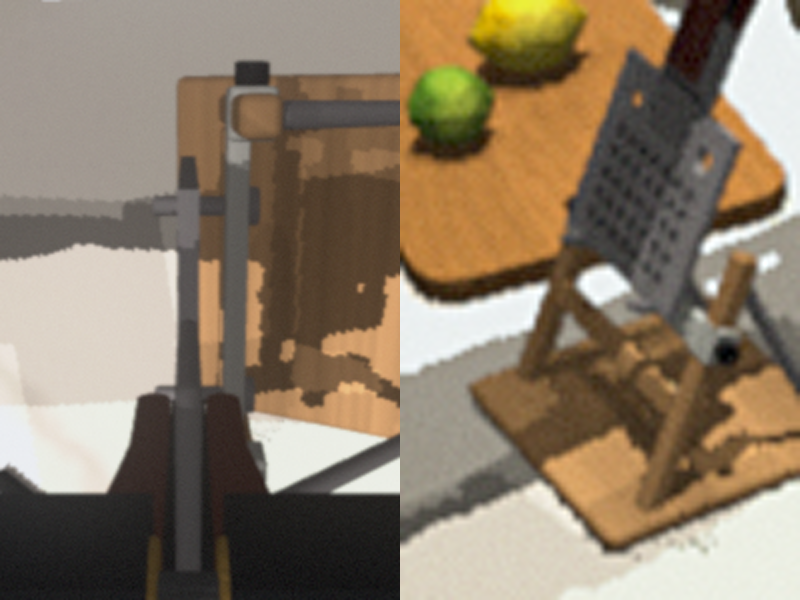

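Run:
```python
from h import *
st=np.load("st_feel.npy",allow_pickle=True).item(); C=cam("wrist",st)
M,o=frame(444,184.8,.13); p=np.array(st["tool_pos"]); A=R.from_quat(st["orientation"]).as_matrix()
print((R.from_matrix(M.T@np.c_[A[:,1],A[:,0],-A[:,2]])).as_rotvec())
for n,t in [("shoulder",(55,0,91)),("lowcorner",(55,0,191)),("pin+",(36,-6,194.5)),("pin-",(-36,-10,194.5)),("pin+root",(36,13.9,194.5)),("pin-root",(-36,13.9,194.5))]:
    P=p+A@np.array(t,float); print(n,(proj(P,C)[0]-[230,80])*2, (proj(P+A[:,0],C)[0]-proj(P,C)[0])*2)
w=cv2.imread("pics/w_feel.png");s=cv2.imread("pics/s_feel.png")
k=cv2.INTER_CUBIC
cv2.imwrite("pics/m4.png",np.hstack([cv2.resize(w[150:200,290:365],(450,300),interpolation=k),cv2.resize(w[250:300,290:345],(330,300),interpolation=k)]))
```

```text
[ 0. -0.  0.]
shoulder [188.59 186.89] [ 0.   -4.53]
lowcorner [188.05 154.52] [ 0.   -2.94]
pin+ [171.25 207.88] [-0.01 -2.8 ]
pin- [161.82 395.62] [-0.02 -2.44]
pin+root [226.81 207.9 ] [ 0.04 -2.8 ]
pin-root [224.12 395.64] [ 0.03 -2.44]
```

View pics/m4.png

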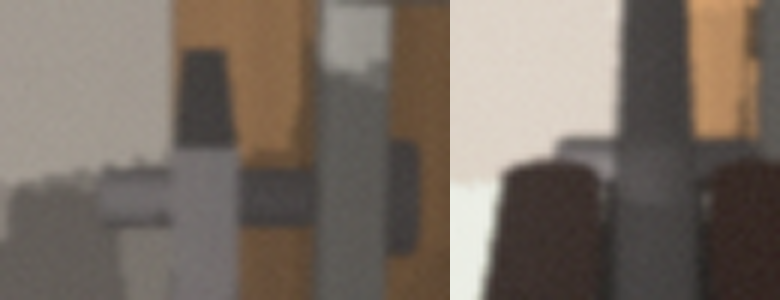

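Relative measurement: the plate sits about −0.6 mm and the pins about +0.55 mm along tool y, so I shift +1.1 mm. Felt pin height is 101 mm. Inserting with a force stop.

Run:
```python
from h import *
M,o=frame(444,184.8,.13); Y=1.1; Z=212.0
env.move_l(o+M@[-42,0,299],rate=80)
env.move_l(o+M@[-42,Y,Z],rate=60); env.hold(.3)
hit=env.move_l(o+M@[-1.5,Y,Z],rate=20,f_stop=6)
st=env.read_state(); print(hit,M.T@(np.array(st["tool_pos"])-o),M.T@st["force"],st["wrist_torque"],st["width"],st["time_s"])
```

```text
True [ -2.77   1.01 211.25] [ 1.68  0.63 -1.92] [-0.07 -0.36  0.04] 4.9990137043648035 16.025
```

Inserted all the way to the rail on the first attempt. Lower gently until the pins bear it, then look.

Run:
```python
from h import *
M,o=frame(444,184.8,.13)
st=env.read_state(); f=M.T@(np.array(st["tool_pos"])-o)
hit=env.move_l(o+M@[f[0],f[1],f[2]-5],rate=10,f_stop=3)
st=env.read_state(); print(hit,M.T@(np.array(st["tool_pos"])-o),M.T@st["force"],st["wrist_torque"],st["time_s"])
w=viewer.camera("wrist"); s=viewer.camera("scene");k=cv2.INTER_CUBIC
cv2.imwrite("pics/m5.png",np.hstack([cv2.resize(w[80:380,230:430],(400,600),interpolation=k),cv2.resize(s[120:245,185:268],(400,600),interpolation=k)]))
```

```text
True [ -2.67   0.99 210.06] [-0.55 -0.32  4.63] [-0.04  0.05 -0.07] 16.275
```

View pics/m5.png

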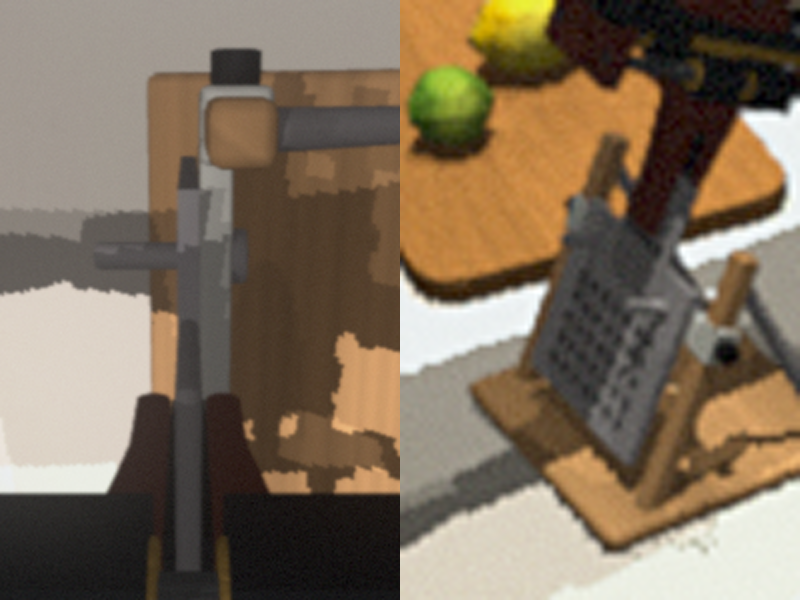

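Both pins protrude through the plate (wrist (135,257), scene crop (650,303)) and it lies against the rail. Release and withdraw along the slope.

Run:
```python
from h import *
M,o=frame(444,184.8,.13)
set_gripper(30); env.hold(.2)
st=env.read_state(); p=np.array(st["tool_pos"]); print(M.T@st["force"],st["width"])
env.move_l(p+M@[0,0,90],rate=80); env.hold(.5)
st=env.read_state(); print(st["force"],st["time_s"]); np.save("st_end.npy",st)
w=viewer.camera("wrist"); s=viewer.camera("scene");k=cv2.INTER_CUBIC
cv2.imwrite("pics/m6.png",np.hstack([cv2.resize(w[80:380,230:430],(400,600),interpolation=k),cv2.resize(s[120:245,185:268],(400,600),interpolation=k)]))
```

```text
[ 0.42  0.84 -0.17] 29.932678239581236
[-0.77  0.4   1.08] 18.9417
```

View pics/m6.png

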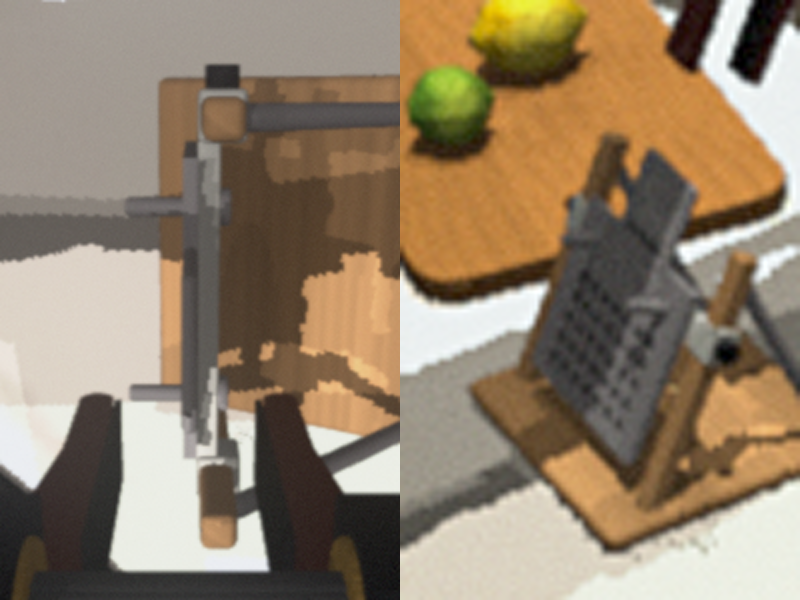

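The plate hangs flat on both pins with the tab up, and both pins show in the wrist view at rows 206 and 392. The gripper is clear of it. Handing in.

```bash
python3 -c "
from h import *
print(workorder.sign_off())"
```

```text
the job is handed in; nothing more can be done
None
```

The grating plate is hanging on the rack, and I handed the job in at about 19 s of the 51 s allowed. The hand-in reports no verdict.

- **What I did:** I gripped the plate by its tab and drew it straight up out of the slot nearest the robot. I lowered its edge onto the pins to feel their height (axes about 101 mm up the frame). I corrected 1.1 mm sideways from the wrist image. The plate then slid over both pins at the first try, stopping against the rail at under 3 N. I lowered it about 1 mm until the pins bore it, then released it.
- **Last checks:** After I withdrew, the pictures show both pins through the holes, the plate flat against the rail with its tab up, and the gripper clear of it.
- **Other objects:** The other two plates stood undisturbed in the picture taken after the lift. I did not look closely at them, the tin, the glass or the spice jar again, but nothing came near them afterwards.
- **Disagreement:** The camera fit put the pins at 98.8 mm, about 2 mm lower than felt. I used the felt value.

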